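# Weigh the ring jar on the boutique balance

## Robot

A 6-joint arm with a two-finger parallel gripper is mounted at the origin on the work surface. World frame = base frame: x ahead of the robot, y to its left, z up, the work surface at z = 0. Lengths are in m, angles in degrees, forces in N, time in s.
With the tool pointing down it reaches from about 0.4 to 0.825 m from the base axis. Payload 7 kg.
Tool frame: the origin (TCP) lies midway between the tips of the shut fingers; the grasp point (between the pads) lies 19 mm behind it (ctrl.hold_point_z is the distance from the TCP to the grasp point, in m); z points along the fingers, y is the line along which they close (so a half turn about z gives the same grasp; the last joint's range is limited). The gripper opens to 88 mm and grips with 3 to 60 N. Pads are 19 mm wide; open, the fingers measure 130 mm over their backs; the gripper's body (78 mm by 193 mm) begins 47 mm behind the grasp point.
Start: joints at [-46.576, 20.546, 0.682, 0, -70.136, -16.507], TCP at [0.306, -0.602, 0.227] pointing down, gripper open.
Joint ranges: [-176.03, 176.03], [-82.01, 121.73], [-58.28, 71.71], [-173.87, 95.51], [-174.79, -0.11], [-173.66, 173.66]. Speed limits (degrees/s): [136.94, 136.94, 172.46, 180, 180, 180].

## Interface

Orientations are given as [roll, pitch, yaw] about the fixed x, y, z axes, in that order (R = Rz(yaw) Ry(pitch) Rx(roll)).
In Python, from plant import ctrl gives the robot as it stands.
- The arm moves only by the tool apply_moves, never from a script. Its argument "deltas" is a list of rows, each an object with "fingers": the finger opening in mm, from 0 to 87.6; "delta_pos": the shift along the tool's x, y, z in mm, a list of three; "angular": the turn, a rotation vector about the tool's x, y, z in degrees, a list of three. A call has 1 to 10 rows; each row is the pose to reach, as a shift and turn from the pose commanded when the call began, along the tool's axes at that moment; what a row does not reach only later rows make up. A row lasts 1/10 s, in which the tool goes at most 50 mm and 8.59 degrees, less where a joint would pass 70% of its speed; a pose out of reach is approached as far as the arm can. A call with a gripper value outside its range is refused whole. The fingers move at their own pace and stop on an object; the grip force is fixed at half the most. Time passes only in rows, so rows that repeat a pose let the fingers close. It gives the time, the measured TCP pose, the force, the opening and the grip force at its end, in the units of the state.
- ctrl.get_obs(): the state, without advancing time (a new reading comes with each control period).
- ctrl.snapshot(name): name is "scene" or "side" or "wrist"; returns the picture (420x560x3 uint8, red, green, blue); there is no depth.
- ctrl.camera_params(name): a dict with "fx", "fy", "cx", "cy" (pixels), "dist_coeffs" ([k1, k2, p1, p2, k3] as OpenCV has them; the pictures are not rectified), "cam_to_world" (4x4, takes a point from camera to world coordinates); the wrist camera has in their place "mount" (4x4, takes a point from camera to tool coordinates, whose origin is the TCP and whose axes are the flange's). Camera axes: x right, y up, looking along -z (the intrinsics and any distortion apply to the point x, -y, -z); pixel columns grow to the right and rows downward; lengths in m; the calibration is good to about 2 mm. A picture is of the moment at which its call begins: read the wrist's pose just before it. camera_params takes no time and is no camera call.
- ctrl.close_job(): hands the job in; it is judged then, once.
The state is a dict: "clock": time; "joint_pos": joint angles; "qvel": joint speeds; "tau": joint torques, N m; "tool_pos": TCP position; "orientation": TCP orientation; "force": force on the tool from outside, world axes, zero at the start; "moment": the same for the moment, N m; "opening": finger opening in m; "gripper_force": force on a finger pad.
Only numpy, scipy, OpenCV 4.12 (cv2) and the standard library are available. Lean on these libraries where they do the work, as an engineer would, in place of code of your own. Each camera call takes 0.05 s, during which the arm holds its last target. There are 200 camera calls.

## Task

The cream ring jar (about 350 g) in one pan has tipped the little two-pan balance over. From the grey tray take the one weight that matches it, the middle-sized steel weight with the black knob, and stand it upright in the empty pan so that the beam levels. Leave the jar standing in its own pan, and let go of everything.

Things in the scene. Friction and masses are not known exactly. Their poses are not given: they have to be found in the camera images.
- beam (a joint): Tilt of the balance's steel beam, rad: 0 level, stops at +0.22 and -0.22; positive = jar's pan down, empty pan up (starts at the + stop). A black pointer with red bead, top 141 mm above the table, stands at its middle. The foot faces any way. Pans on the beam ends, centres 115 mm from the middle, stay horizontal. Equally loaded, a damped spring levels it in 2 s; wrong weights tip it to a stop.
- free_pan_floor (a point): Centre of the floor (upper face) of the EMPTY pan, a square cream tray 120 x 120 mm, walls 4 mm thick, 8 mm above the floor. z up; y points away from the beam's middle; the jar's pan is 230 mm off along -y. Moves with the pan: 126 mm above the table at the start, 101 mm when level. It yields to a push of about 2 N; the weight let go on the raised pan rides down with it.
- weight_mid_center (a point): Centre of the loose weight to use: steel cylinder 36 mm across, 45 mm tall, with neck and black knob (23 mm) 60 mm in all; point 30 mm above its underside; z its axis. 350 g. Stands in a fixed grey tray (240 x 220 mm, floor 17 mm above the table, walls 10 mm) with a smaller (26 x 47 mm, white knob, 150 g) and a larger weight (48 x 71 mm, red knob, 700 g), all 10 cm apart, in any order.
- jar_center (a point): The loose cream jar, three stacked rounded rings 72 mm in diameter with a black disc and a steel ball on top, 103 mm tall, standing in the lowered pan; this point is on its axis 50 mm above its underside; z is its upright axis. It weighs about 350 g.

How it is judged:
By the outcome, as a careful person would: the job done as asked, in the order asked, and still so for the second after the job is handed in, with the robot touching nothing.
It also fails if it takes over 37 s, if anything falls off the work surface, if the arm or the gripper's body presses on something with over 40 N, if the wrist force passes 120 N, or if a joint passes its speed limit or range.

## Working session

There is one attempt and no reset: what is moved stays moved. The work goes in short steps, Python scripts to look and compute and a tool call to move; the robot and the scene stay as the last step left them, time stands still between calls to the robot, and variables do not carry over. Pictures are saved under pics/ and viewed, at most 10 in all, crops included, and the job is handed in when it is done.

Besides the shell and the picture viewer there is one more tool, called after "Call:" as a command line: name --argument value ..., lists and objects as JSON in quotes. apply_moves: Moves the arm, as the interface text tells. Its arguments: {"type":"object","properties":{"deltas":{"type":"array"}},"required":["deltas"]}

```bash
mkdir -p pics
python3 - <<'E'
from plant import ctrl
import cv2,numpy as np
o=ctrl.get_obs();print({k:np.round(v,4).tolist() for k,v in o.items()},ctrl.hold_point_z)
for n in("scene","side"):
    p=ctrl.camera_params(n);print(n,p)
    cv2.imwrite(f"pics/{n}0.png",ctrl.snapshot(n)[:,:,::-1])
print(ctrl.camera_params("wrist"))
E
```

```text
{'clock': 0.0, 'joint_pos': [-46.5755, 20.5925, 0.6344, -0.021, -70.134, -16.5063], 'qvel': [-0.018, -0.0071, 0.0014, -0.0349, -0.0495, -0.0317], 'tau': [0.0007, -58.2724, 29.3065, 6.9973, 0.0071, -0.0001], 'tool_pos': [0.3053, -0.6015, 0.2256], 'orientation': [179.9061, -0.0072, -153.089], 'force': [-0.3751, 0.7439, -0.9133], 'moment': [0.0329, -0.0095, -0.0135], 'gripper_force': 0.0, 'opening': 0.0875} 0.0188
scene {'fx': 433.2725945915989, 'fy': 433.2725945915989, 'cx': 278.94177227276987, 'cy': 207.99179693521623, 'dist_coeffs': array([-0.02789852,  0.        ,  0.        ,  0.        ,  0.        ]), 'cam_to_world': array([[ 0.03576037, -0.56022677,  0.82756702,  1.35597626],
       [ 0.99935401,  0.0170878 , -0.03161585,  0.0082468 ],
       [ 0.00357075,  0.82816301,  0.56047593,  0.65865991],
       [ 0.        ,  0.        ,  0.        ,  1.        ]])}
side {'fx': 504.65317343004733, 'fy': 504.65317343004733, 'cx': 273.25345336400363, 'cy': 209.7607070173008, 'dist_coeffs': array([-0.14079864,  0.        ,  0.        ,  0.        ,  0.        ]), 'cam_to_world': array([[-0.9306433 ,  0.24436038, -0.27238033,  0.25426901],
       [-0.36574135, -0.59740287,  0.71368275,  0.79309983],
       [ 0.011675  ,  0.76380482,  0.64534168,  0.84151036],
       [ 0.        ,  0.        ,  0.        ,  1.        ]])}
{'fx': 338.0710092413113, 'fy': 338.0710092413113, 'cx': 282.64049935791854, 'cy': 219.3135876822817, 'dist_coeffs': array([-0.05877681,  0.        ,  0.        ,  0.        ,  0.        ]), 'mount': array([[ 9.07963150e-04,  9.57576836e-01,  2.88176644e-01,
         7.80522106e-02],
       [ 9.99999408e-01, -6.96450029e-04, -8.36494566e-04,
        -7.43622450e-04],
       [-6.00307188e-04,  2.88177233e-01, -9.57576901e-01,
        -1.57023721e-01],
       [ 0.00000000e+00,  0.00000000e+00,  0.00000000e+00,
         1.00000000e+00]])}
```

View pics/scene0.png

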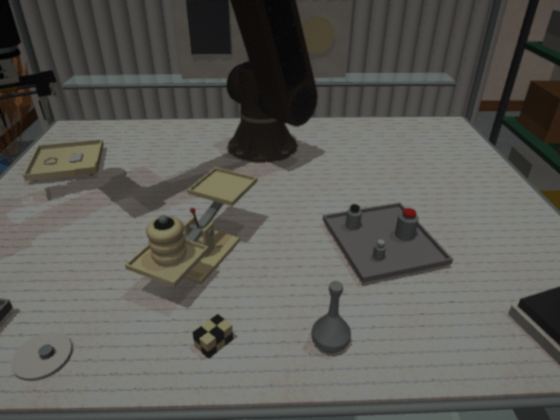

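View pics/side0.png

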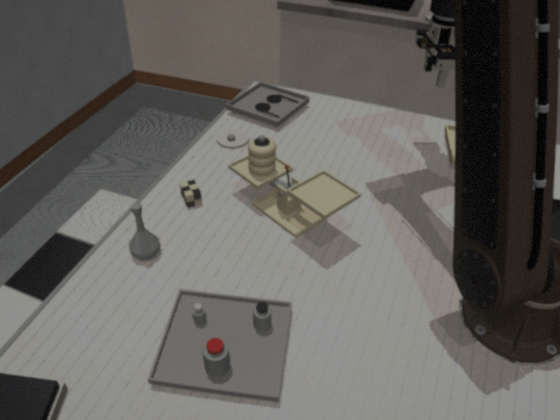

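The scene view has the black-knob weight at about (354,215), the empty pan at (223,186) and the jar at (166,240). In the side view they are at (262,315), (322,193) and (262,158).

```bash
cat > h.py <<'E'
import cv2,numpy as np
from plant import ctrl
def rays(n,px,T=None):
    p=ctrl.camera_params(n)
    if T is None:T=p["cam_to_world"]
    K=np.array([[p["fx"],0,p["cx"]],[0,p["fy"],p["cy"]],[0,0,1]])
    u=cv2.undistortPoints(np.array(px,float).reshape(-1,1,2),K,p["dist_coeffs"])[:,0]
    d=np.c_[u[:,0],-u[:,1],-np.ones(len(u))]@T[:3,:3].T
    return T[:3,3],d
def plane(n,px,z,T=None):
    o,d=rays(n,px,T);return o+d*((z-o[2])/d[:,2])[:,None]
def tri(a,pa,b,pb):
    A=np.zeros((3,3));v=np.zeros(3)
    for n,p in((a,pa),(b,pb)):
        o,d=rays(n,[p]);d=d[0]/np.linalg.norm(d[0]);M=np.eye(3)-np.outer(d,d);A+=M;v+=M@o
    return np.linalg.solve(A,v)
def comp(mask,seed,r=12):
    n,l,s,c=cv2.connectedComponentsWithStats(mask.astype(np.uint8))
    w=l[seed[1]-r:seed[1]+r+1,seed[0]-r:seed[0]+r+1];w=w[w>0]
    i=np.bincount(w).argmax();return l==i,s[i],c[i]
E
python3 - <<'E'
from h import *
S={"scene":((354,209),(223,186)),"side":((262,309),(322,193))}
k={}
for n,(kn,pn) in S.items():
    im=cv2.imread(f"pics/{n}0.png");hsv=cv2.cvtColor(im,cv2.COLOR_BGR2HSV)
    m,s,c=comp(im.max(2)<45,kn,5);k[n]=c;print(n,"knob",s,c,plane(n,[c],.071))
    m,s,c=comp((hsv[...,1]>55)&(hsv[...,0]>15)&(hsv[...,0]<40)&(hsv[...,2]>70),pn,5)
    ct=max(cv2.findContours(m.astype(np.uint8),0,1)[0],key=cv2.contourArea)
    P=plane(n,ct.reshape(-1,2),.132)[:,:2]
    r=cv2.minAreaRect((P*1000).astype(np.float32));print("pan",s,c,r,plane(n,[c],.13))
    cv2.drawContours(im,[ct],-1,(0,0,255),1);x,y=pn
    a=cv2.resize(im[y-50:y+50,x-65:x+65],None,fx=3,fy=3,interpolation=0);x,y=kn
    b=cv2.resize(im[y-50:y+50,x-65:x+65],None,fx=3,fy=3,interpolation=0)
    k[n+"i"]=np.hstack([a,b])
print(tri("scene",k["scene"],"side",k["side"]))
cv2.imwrite("pics/c1.png",np.vstack([k["scenei"],k["sidei"]]))
E
```

```text
scene knob [351 205   8   8  53] [354.35849057 208.32075472] [[0.49526039 0.22392164 0.071     ]]
pan [ 188  167   69   39 1517] [221.70138431 185.36783125] ((474.8446960449219, -92.46800994873047), (127.11065673828125, 134.1285400390625), 62.77105712890625) [[ 0.47613868 -0.0934578   0.13      ]]
side knob [257 303  10  10  62] [261.79032258 307.5       ] [[0.4929369  0.22177489 0.071     ]]Traceback (most recent call last):
  File "<stdin>", line 7, in <module>
  File "h.py", line 20, in comp
    i=np.bincount(w).argmax();return l==i,s[i],c[i]
ValueError: attempt to get argmax of an empty sequence
```

Run:
```python
from h import *
S={"scene":((354,209),(223,186)),"side":((262,309),(322,193))}
k={}
for n,(kn,pn) in S.items():
    im=cv2.imread(f"pics/{n}0.png");hsv=cv2.cvtColor(im,cv2.COLOR_BGR2HSV)
    print(hsv[pn[1],pn[0]])
    m,s,c=comp(im.max(2)<45,kn,5);k[n]=c
    m,s,c=comp((hsv[...,1]>(55 if n=="scene" else 40))&(hsv[...,0]>15)&(hsv[...,0]<42)&(hsv[...,2]>(70 if n=="scene" else 100)),pn,5)
    ct=max(cv2.findContours(m.astype(np.uint8),0,1)[0],key=cv2.contourArea)
    P=plane(n,ct.reshape(-1,2),.132)[:,:2]
    r=cv2.minAreaRect((P*1000).astype(np.float32));print("pan",s,c,r,plane(n,[c],.13))
    cv2.drawContours(im,[ct],-1,(0,0,255),1);x,y=pn
    a=cv2.resize(im[y-50:y+50,x-65:x+65],None,fx=3,fy=3,interpolation=0);x,y=kn
    b=cv2.resize(im[y-50:y+50,x-65:x+65],None,fx=3,fy=3,interpolation=0)
    k[n+"i"]=np.hstack([a,b])
print(tri("scene",k["scene"],"side",k["side"]))
cv2.imwrite("pics/c1.png",np.vstack([k["scenei"],k["sidei"]]))
```

```text
[ 27  70 128]
pan [ 188  167   69   39 1517] [221.70138431 185.36783125] ((474.8446960449219, -92.46800994873047), (127.11065673828125, 134.1285400390625), 62.77105712890625) [[ 0.47613868 -0.0934578   0.13      ]]
[ 28  45 147]
pan [ 277  171   83   45 1766] [322.74235561 192.76500566] ((482.7124938964844, -96.49714660644531), (127.35957336425781, 152.73086547851562), 62.948299407958984) [[ 0.47196769 -0.09250649  0.13      ]]
[0.49347702 0.22313769 0.07081949]
```

View pics/c1.png

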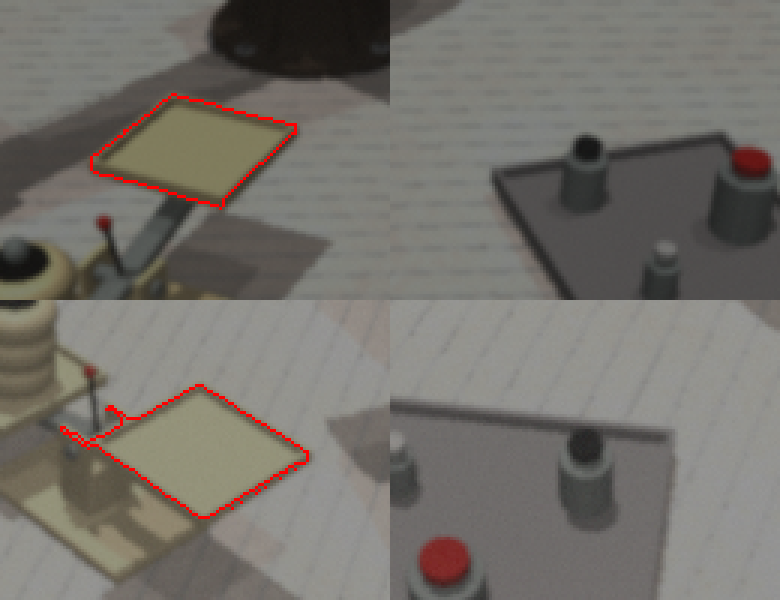

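The crop shows a clean pan outline in both views, apart from a beam bit at the left of the side view. The black knob triangulates to z = 0.071, as expected. That puts the weight at about (0.4935, 0.223) and the pan at about (0.4735, -0.093). I'll hover over the weight.

Call:
apply_moves --deltas '[{"fingers":70,"delta_pos":[-16,19,0],"angular":[0,0,0]},{"fingers":70,"delta_pos":[-46,56,0],"angular":[0,0,0]},{"fingers":70,"delta_pos":[-78,94,0],"angular":[0,0,0]},{"fingers":70,"delta_pos":[-109,132,0],"angular":[0,0,0]},{"fingers":70,"delta_pos":[-140,169,0],"angular":[0,0,0]},{"fingers":70,"delta_pos":[-171,206,0],"angular":[0,0,0]},{"fingers":70,"delta_pos":[-202,243,0],"angular":[0,0,0]},{"fingers":70,"delta_pos":[-233,280,0],"angular":[0,0,0]},{"fingers":70,"delta_pos":[-255,307,0],"angular":[0,0,0]},{"fingers":70,"delta_pos":[-270,325,0],"angular":[0,0,0]}]'

```text
clock: 1.1
tool_pos: [0.3992, -0.1877, 0.2266]
orientation: [180.0, 0.0, -153.0]
force: [0.9, -0.6, 0.4]
opening: 0.0698
gripper_force: 0.0
```

Call:
apply_moves --deltas '[{"fingers":70,"delta_pos":[-16,19,0],"angular":[0,0,0]},{"fingers":70,"delta_pos":[-46,56,0],"angular":[0,0,0]},{"fingers":70,"delta_pos":[-78,94,0],"angular":[0,0,0]},{"fingers":70,"delta_pos":[-109,132,0],"angular":[0,0,0]},{"fingers":70,"delta_pos":[-140,169,0],"angular":[0,0,0]},{"fingers":70,"delta_pos":[-171,206,0],"angular":[0,0,0]},{"fingers":70,"delta_pos":[-202,243,0],"angular":[0,0,0]},{"fingers":70,"delta_pos":[-233,280,0],"angular":[0,0,0]},{"fingers":70,"delta_pos":[-270,325,0],"angular":[0,0,0]},{"fingers":70,"delta_pos":[-270,325,0],"angular":[0,0,0]}]'

```text
clock: 2.1
tool_pos: [0.4935, 0.2264, 0.2257]
orientation: [-180.0, -0.0, -152.9]
force: [-0.6, -1.2, -0.4]
opening: 0.0701
gripper_force: 0.0
```

```bash
cat >> h.py <<'E'
from scipy.spatial.transform import Rotation as Ro
def tool():
    o=ctrl.get_obs();T=np.eye(4);T[:3,:3]=Ro.from_euler("xyz",o["orientation"],degrees=True).as_matrix();T[:3,3]=o["tool_pos"];return o,T
E
python3 - <<'E'
from h import *
o,T=tool();print(o["clock"],o["tool_pos"],o["orientation"],o["force"],o["joint_pos"])
im=ctrl.snapshot("wrist")[:,:,::-1];cv2.imwrite("pics/w1.png",im)
W=T@ctrl.camera_params("wrist")["mount"]
n,l,s,c=cv2.connectedComponentsWithStats((im.max(2)<45).astype(np.uint8))
for i in range(1,n):
    if s[i,4]>60: print(s[i],c[i],plane("wrist",[c[i]],.077,W))
E
```

```text
2.1 [0.49348021 0.2264083  0.22566681] [-1.79988771e+02 -2.60534197e-02 -1.52914526e+02] [-0.61780944 -1.23591752 -0.4005361 ] [ 4.53344528e+01  8.17060341e+00 -1.61044330e+01  2.74831795e-03
 -6.57532231e+01 -1.08250105e+02]
[269 191  23  24 446] [280.04932735 202.35874439] [[0.49250343 0.22261824 0.077     ]]
[    0   259   560   161 51828] [277.55904144 348.79152196] [[0.63822459 0.29386303 0.077     ]]
[184 329  17  21 271] [191.07380074 337.38376384] [[0.66796015 0.20527919 0.077     ]]
[365 328  18  22 282] [374.22340426 337.47163121] [[0.5788029  0.37959828 0.077     ]]
```

View pics/w1.png

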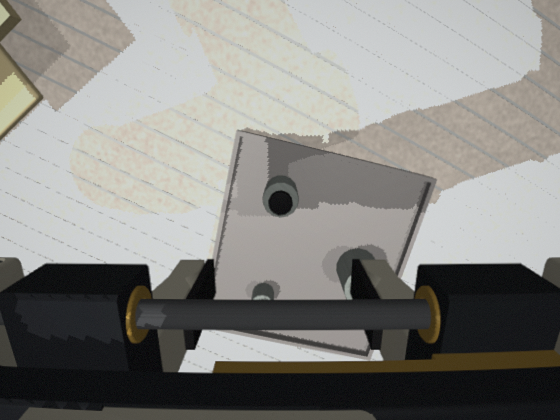

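The wrist view puts the black knob at (280,202), which casts to (0.4925, 0.2226) and agrees with the earlier fix. The red and white weights are clear of both fingers, so I'll descend and grip.

Call:
apply_moves --deltas '[{"fingers":70,"delta_pos":[2,-3,20],"angular":[0,0,0]},{"fingers":70,"delta_pos":[2,-3,60],"angular":[0,0,0]},{"fingers":70,"delta_pos":[2,-3,100],"angular":[0,0,0]},{"fingers":70,"delta_pos":[2,-3,135],"angular":[0,0,0]},{"fingers":70,"delta_pos":[2,-3,160],"angular":[0,0,0]},{"fingers":70,"delta_pos":[2,-3,180],"angular":[0,0,0]},{"fingers":70,"delta_pos":[2,-3,190],"angular":[0,0,0]},{"fingers":70,"delta_pos":[2,-3,195],"angular":[0,0,0]},{"fingers":70,"delta_pos":[2,-3,195],"angular":[0,0,0]},{"fingers":70,"delta_pos":[2,-3,195],"angular":[0,0,0]}]'

```text
clock: 3.15
tool_pos: [0.4929, 0.2189, 0.0325]
orientation: [180.0, 0.1, -153.1]
force: [0.4, -0.7, 0.3]
opening: 0.0699
gripper_force: 0.0
```

Call:
apply_moves --deltas '[{"fingers":50,"delta_pos":[0,0,0],"angular":[0,0,0]},{"fingers":44,"delta_pos":[0,0,0],"angular":[0,0,0]},{"fingers":40,"delta_pos":[0,0,0],"angular":[0,0,0]},{"fingers":36,"delta_pos":[0,0,0],"angular":[0,0,0]},{"fingers":30,"delta_pos":[0,0,0],"angular":[0,0,0]},{"fingers":25,"delta_pos":[0,0,0],"angular":[0,0,0]},{"fingers":25,"delta_pos":[0,0,0],"angular":[0,0,0]},{"fingers":25,"delta_pos":[0,0,0],"angular":[0,0,0]}]'

```text
clock: 3.95
tool_pos: [0.4926, 0.219, 0.0318]
orientation: [180.0, 0.0, -153.1]
force: [-2.2, 3.1, 3.7]
opening: 0.0352
gripper_force: 30.0
```

Call:
apply_moves --deltas '[{"fingers":25,"delta_pos":[0,0,-10],"angular":[0,0,0]},{"fingers":25,"delta_pos":[0,0,-35],"angular":[0,0,0]},{"fingers":25,"delta_pos":[0,0,-65],"angular":[0,0,0]},{"fingers":25,"delta_pos":[0,0,-95],"angular":[0,0,0]},{"fingers":25,"delta_pos":[0,0,-125],"angular":[0,0,0]},{"fingers":25,"delta_pos":[0,0,-150],"angular":[0,0,0]},{"fingers":25,"delta_pos":[0,0,-165],"angular":[0,0,0]},{"fingers":25,"delta_pos":[0,0,-170],"angular":[0,0,0]},{"fingers":25,"delta_pos":[0,0,-170],"angular":[0,0,0]}]'

```text
clock: 4.85
tool_pos: [0.4921, 0.2182, 0.2017]
orientation: [180.0, -0.0, -153.1]
force: [0.0, -0.2, -3.1]
opening: 0.0358
gripper_force: 30.0
```

Run:
```python
from h import *
o,T=tool();print(o["tool_pos"],o["orientation"],o["force"],o["opening"])
print((T[:3,:3].T@(np.array([.4735,-.093,T[2,3]])-T[:3,3]))*1000)
```

```text
[0.49206414 0.21821133 0.20169868] [ 1.79990165e+02 -6.81077058e-03 -1.53104378e+02] [ 0.04957277 -0.21288553 -3.1359221 ] 0.03577867668877069
[ 1.57337698e+02 -2.69150451e+02 -2.74967923e-02]
```

Call:
apply_moves --deltas '[{"fingers":25,"delta_pos":[6,-10,0],"angular":[0,0,0]},{"fingers":25,"delta_pos":[22,-38,0],"angular":[0,0,0]},{"fingers":25,"delta_pos":[43,-74,0],"angular":[0,0,0]},{"fingers":25,"delta_pos":[65,-111,0],"angular":[0,0,0]},{"fingers":25,"delta_pos":[87,-149,0],"angular":[0,0,0]},{"fingers":25,"delta_pos":[109,-187,0],"angular":[0,0,0]},{"fingers":25,"delta_pos":[130,-223,0],"angular":[0,0,0]},{"fingers":25,"delta_pos":[147,-252,0],"angular":[0,0,0]},{"fingers":25,"delta_pos":[157,-269,0],"angular":[0,0,0]},{"fingers":25,"delta_pos":[157,-269,0],"angular":[0,0,0]}]'

```text
clock: 5.85
tool_pos: [0.4723, -0.095, 0.2001]
orientation: [179.9, -0.2, -153.3]
force: [-0.6, -0.0, -3.7]
opening: 0.0354
gripper_force: 30.0
```

Run:
```python
from h import *
o,T=tool();print(o["tool_pos"],o["force"])
a=ctrl.snapshot("scene")[120:300,100:300,::-1];b=ctrl.snapshot("side")[100:280,220:420,::-1]
cv2.imwrite("pics/p1.png",cv2.resize(np.hstack([a,b]),None,fx=2,fy=2,interpolation=cv2.INTER_CUBIC))
```

```text
[ 0.47227862 -0.09504144  0.2001014 ] [-0.62738253 -0.0422215  -3.65197125]
```

View pics/p1.png

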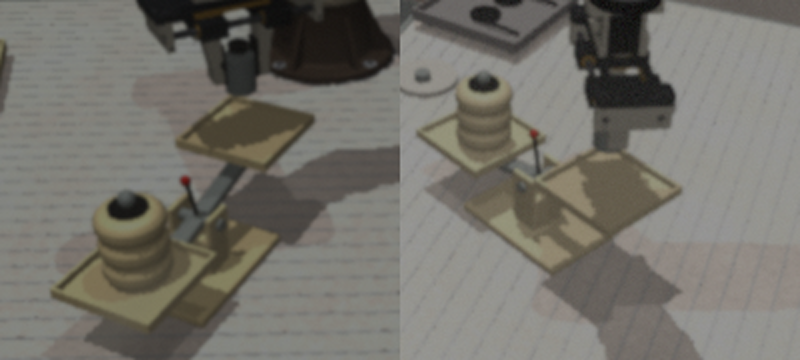

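The weight hangs upright over the pan's middle in both views, with the jar standing in its own pan. I'll lower it.

Call:
apply_moves --deltas '[{"fingers":25,"delta_pos":[0,0,10],"angular":[0,0,0]},{"fingers":25,"delta_pos":[0,0,25],"angular":[0,0,0]},{"fingers":25,"delta_pos":[0,0,38],"angular":[0,0,0]},{"fingers":25,"delta_pos":[0,0,46],"angular":[0,0,0]},{"fingers":25,"delta_pos":[0,0,52],"angular":[0,0,0]},{"fingers":25,"delta_pos":[0,0,57],"angular":[0,0,0]},{"fingers":25,"delta_pos":[0,0,60],"angular":[0,0,0]},{"fingers":25,"delta_pos":[0,0,63],"angular":[0,0,0]},{"fingers":25,"delta_pos":[0,0,65],"angular":[0,0,0]},{"fingers":25,"delta_pos":[0,0,65],"angular":[0,0,0]}]'

```text
clock: 6.95
tool_pos: [0.4744, -0.0923, 0.1367]
orientation: [-180.0, 0.0, -153.1]
force: [-0.1, 0.8, -0.5]
opening: 0.0354
gripper_force: 30.0
```

Call:
apply_moves --deltas '[{"fingers":25,"delta_pos":[0,0,0],"angular":[0,0,0]},{"fingers":25,"delta_pos":[0,0,0],"angular":[0,0,0]},{"fingers":25,"delta_pos":[0,0,0],"angular":[0,0,0]}]'

```text
clock: 7.25
tool_pos: [0.4743, -0.0923, 0.1368]
orientation: [-180.0, 0.0, -153.1]
force: [-1.4, 1.3, -0.6]
opening: 0.0353
gripper_force: 30.0
```

The vertical force dropped from -3.5 N to -0.6 N, so the pan is carrying the weight. Releasing.

Call:
apply_moves --deltas '[{"fingers":45,"delta_pos":[0,0,0],"angular":[0,0,0]},{"fingers":60,"delta_pos":[0,0,0],"angular":[0,0,0]},{"fingers":65,"delta_pos":[0,0,0],"angular":[0,0,0]},{"fingers":65,"delta_pos":[0,0,0],"angular":[0,0,0]},{"fingers":65,"delta_pos":[0,0,0],"angular":[0,0,0]},{"fingers":65,"delta_pos":[0,0,0],"angular":[0,0,0]}]'

```text
clock: 7.85
tool_pos: [0.4742, -0.0923, 0.1366]
orientation: [-180.0, 0.0, -153.1]
force: [-0.7, 0.2, 0.6]
opening: 0.0648
gripper_force: 0.0
```

Call:
apply_moves --deltas '[{"fingers":65,"delta_pos":[0,0,-10],"angular":[0,0,0]},{"fingers":65,"delta_pos":[0,0,-30],"angular":[0,0,0]},{"fingers":65,"delta_pos":[0,0,-60],"angular":[0,0,0]},{"fingers":65,"delta_pos":[0,0,-90],"angular":[0,0,0]},{"fingers":65,"delta_pos":[0,0,-120],"angular":[0,0,0]},{"fingers":65,"delta_pos":[0,0,-140],"angular":[0,0,0]},{"fingers":65,"delta_pos":[0,0,-150],"angular":[0,0,0]},{"fingers":65,"delta_pos":[0,0,-150],"angular":[0,0,0]},{"fingers":65,"delta_pos":[0,0,-150],"angular":[0,0,0]},{"fingers":65,"delta_pos":[0,0,-150],"angular":[0,0,0]}]'

```text
clock: 8.85
tool_pos: [0.4735, -0.0923, 0.2853]
orientation: [179.9, -0.1, -153.1]
force: [-0.3, -0.0, -0.1]
opening: 0.0646
gripper_force: 0.0
```

Call:
apply_moves --deltas '[{"fingers":65,"delta_pos":[0,0,0],"angular":[0,0,0]},{"fingers":65,"delta_pos":[0,0,0],"angular":[0,0,0]},{"fingers":65,"delta_pos":[0,0,0],"angular":[0,0,0]},{"fingers":65,"delta_pos":[0,0,0],"angular":[0,0,0]},{"fingers":65,"delta_pos":[0,0,0],"angular":[0,0,0]},{"fingers":65,"delta_pos":[0,0,0],"angular":[0,0,0]},{"fingers":65,"delta_pos":[0,0,0],"angular":[0,0,0]},{"fingers":65,"delta_pos":[0,0,0],"angular":[0,0,0]},{"fingers":65,"delta_pos":[0,0,0],"angular":[0,0,0]},{"fingers":65,"delta_pos":[0,0,0],"angular":[0,0,0]}]'

```text
clock: 9.85
tool_pos: [0.4742, -0.0923, 0.2866]
orientation: [-180.0, 0.0, -153.1]
force: [-1.1, 0.7, -0.2]
opening: 0.0649
gripper_force: 0.0
```

Call:
apply_moves --deltas '[{"fingers":65,"delta_pos":[0,0,0],"angular":[0,0,0]},{"fingers":65,"delta_pos":[0,0,0],"angular":[0,0,0]},{"fingers":65,"delta_pos":[0,0,0],"angular":[0,0,0]},{"fingers":65,"delta_pos":[0,0,0],"angular":[0,0,0]},{"fingers":65,"delta_pos":[0,0,0],"angular":[0,0,0]},{"fingers":65,"delta_pos":[0,0,0],"angular":[0,0,0]},{"fingers":65,"delta_pos":[0,0,0],"angular":[0,0,0]},{"fingers":65,"delta_pos":[0,0,0],"angular":[0,0,0]},{"fingers":65,"delta_pos":[0,0,0],"angular":[0,0,0]},{"fingers":65,"delta_pos":[0,0,0],"angular":[0,0,0]}]'

```text
clock: 10.85
tool_pos: [0.4742, -0.0923, 0.2866]
orientation: [-180.0, 0.0, -153.1]
force: [-0.0, 0.1, -0.4]
opening: 0.0651
gripper_force: 0.0
```

Run:
```python
from h import *
o,T=tool();print(o["clock"],o["tool_pos"],o["force"])
A=ctrl.snapshot("scene")[:,:,::-1];B=ctrl.snapshot("side")[:,:,::-1]
cv2.imwrite("pics/p2.png",cv2.resize(np.hstack([A[120:300,100:300],B[100:280,220:420]]),None,fx=2,fy=2,interpolation=cv2.INTER_CUBIC))
# bead triangulation
r={}
for n,im,w in(("scene",A,(150,160,240,260)),("side",B,(260,150,320,200))):
    q=im.astype(int);m=(q[...,2]>q[...,1]*1.6)&(q[...,2]>60);z=np.zeros_like(m);z[w[1]:w[3],w[0]:w[2]]=1
    y,x=np.nonzero(m&z);r[n]=(x.mean(),y.mean());print(n,len(x),r[n])
print(tri("scene",r["scene"],"side",r["side"]))
```

```text
10.85 [ 0.47415823 -0.09231262  0.28657262] [-0.01765065  0.05502722 -0.36116756]
scene 18 (np.float64(195.66666666666666), np.float64(206.0))
side 8 (np.float64(290.0), np.float64(168.5))
[ 0.57071358 -0.14295375  0.1366627 ]
```

View pics/p2.png

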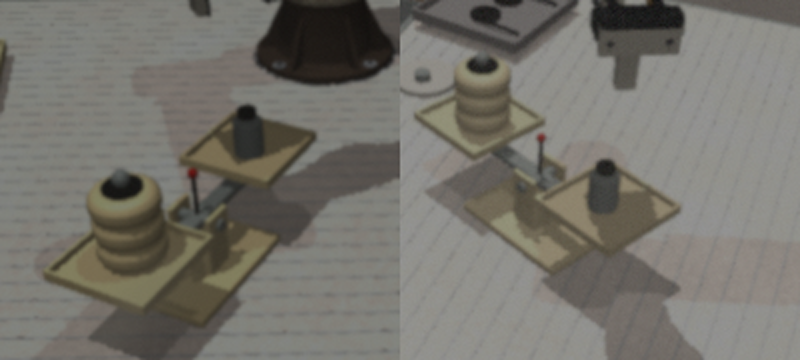

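Both pans now look about level, with the weight upright near the middle of its pan and the jar standing. I'll check the heights and that nothing is still moving.

Call:
apply_moves --deltas '[{"fingers":65,"delta_pos":[0,0,0],"angular":[0,0,0]},{"fingers":65,"delta_pos":[0,0,0],"angular":[0,0,0]},{"fingers":65,"delta_pos":[0,0,0],"angular":[0,0,0]},{"fingers":65,"delta_pos":[0,0,0],"angular":[0,0,0]},{"fingers":65,"delta_pos":[0,0,0],"angular":[0,0,0]},{"fingers":65,"delta_pos":[0,0,0],"angular":[0,0,0]},{"fingers":65,"delta_pos":[0,0,0],"angular":[0,0,0]},{"fingers":65,"delta_pos":[0,0,0],"angular":[0,0,0]},{"fingers":65,"delta_pos":[0,0,0],"angular":[0,0,0]},{"fingers":65,"delta_pos":[0,0,0],"angular":[0,0,0]}]'

```text
clock: 11.95
tool_pos: [0.4742, -0.0923, 0.2866]
orientation: [180.0, 0.0, -153.1]
force: [-0.2, 0.2, -1.0]
opening: 0.0648
gripper_force: 0.0
```

Run:
```python
from h import *
A=ctrl.snapshot("scene")[:,:,::-1];B=ctrl.snapshot("side")[:,:,::-1]
r={}
for n,im,kn,jr,w in(("scene",A,(223,175),(161,211),(150,160,240,260)),("side",B,(522-200,183),(261,131),(260,150,320,200))):
    k=comp(im.max(2)<45,kn,5)
    q=im.astype(int);m=(q[...,2]>q[...,1]*1.6)&(q[...,2]>60);z=np.zeros_like(m);z[w[1]:w[3],w[0]:w[2]]=1
    y,x=np.nonzero(m&z);j=comp(im.max(2)<60,jr,8)[1]
    r[n]=k[2],(x.mean(),y.mean()),(j[0]+j[2]/2-.5,j[1]+j[3]/2-.5);print(n,k[1],j,r[n])
for i,t in enumerate(("knob","bead","jar disc")):print(t,tri("scene",r["scene"][i],"side",r["side"][i]))
```

```text
scene [218 173  10   9  68] [151 208  20  12 174] (array([222.72058824, 177.05882353]), (np.float64(195.78947368421052), np.float64(206.0)), (np.float64(160.5), np.float64(213.5)))
side [319 181   8   7  46] [254 130  14   6  69] (array([322.41304348, 183.86956522]), (np.float64(290.0), np.float64(168.5)), (np.float64(260.5), np.float64(132.5)))
knob [ 0.47519334 -0.09078284  0.15372099]
bead [ 0.57069016 -0.14274265  0.13672078]
jar disc [ 0.66807168 -0.19316554  0.18578876]
```

The knob is at z = 0.154 against about 0.155 expected for a level beam. The bead sits midway between knob and jar, and hasn't moved since the last look. Handing in.

```bash
python3 -c "
from plant import ctrl
print(ctrl.close_job())"
```

```text
the job is handed in; nothing more can be done
None
```

The black-knob weight stands upright in the formerly empty pan, the beam measured level and still, the jar stands in its own pan, the gripper is clear of everything, and the job was handed in at about 12 s.

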